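# Free the guide fence and bring it up to the praline slab

### The arm

A 6-joint arm with a two-finger parallel gripper is mounted at the origin on the work surface. World frame = base frame: x ahead of the robot, y to its left, z up, the work surface at z = 0. Lengths are in mm, angles in rad, forces in N, time in s.
With the tool pointing down it reaches from about 300 to 775 mm from the base axis. Payload 14.6 kg.
Tool frame: the origin (TCP) lies midway between the tips of the shut fingers; the grasp point (between the pads) lies 19 mm behind it; z points along the fingers, y is the line along which they close (so a half turn about z gives the same grasp; the last joint's range is limited). The gripper opens to 94 mm and grips with 3 to 60 N. Pads are 16 mm wide; open, the fingers measure 119 mm over their backs; the gripper's body (75 mm by 177 mm) begins 78 mm behind the grasp point.
Start: joints at [-1.306, 0.3, 1.521, -0, 1.321, -0.067], TCP at [179.153, -519.994, 185.146] pointing down, gripper open.
Joint ranges: [-3.03, 3.03], [-0.79, 2.21], [0.23, 2.52], [-1.04, 4.18], [0, 3.07], [-2.55, 2.55]. Speed limits (rad/s): [2.22, 2.22, 2.57, 3.14, 3.14, 3.14].

### API

Orientations are given as a unit quaternion [w, x, y, z].
In Python, from plant import get_obs, camera, get_calibration, close_job gives the robot as it stands.
- The arm moves only by the shell command python3 -m creep 'ROWS'. ROWS is JSON, a list that holds one entry, the list of rows, each a list of 7 numbers: the shift along the tool's x, y, z in mm, then the turn, a rotation vector about the tool's x, y, z in degrees, then the finger opening in mm, from 0 to 94. A call has 1 to 12 rows; each row shifts and turns the commanded pose from where the row before left it, along the tool's axes as they then stand; what a row does not reach is not made up. A row lasts 1/12 s, in which the tool goes at most 41.7 mm and 7.16 degrees, less where a joint would pass 70% of its speed; a pose out of reach is approached as far as the arm can. A call with a gripper value outside its range is refused whole. The fingers move at their own pace and stop on an object; the grip force is fixed at half the most. Time passes only in rows, so rows that do not move let the fingers close. It gives the time, the measured TCP pose, the force, the opening and the grip force at its end, in the units of the state.
- get_obs(): the state, without advancing time (a new reading comes with each control period).
- camera(name): name is "side" or "top"; returns the picture (480x640x3 uint8, red, green, blue); there is no depth.
- get_calibration(name): a dict with "K" (3x3 intrinsics, pixels), "eye" and "orientation" of the camera in the world. Camera axes: x right, y down, z forward; pixel columns grow to the right and rows downward; lengths in mm; the calibration is good to about 2 mm. A picture is of the moment at which its call begins. get_calibration takes no time and is no camera call.
- close_job(): hands the job in; it is judged then, once.
The state is a dict: "t": time; "qpos": joint angles; "joint_velocities": joint speeds; "joint_efforts": joint torques, N m; "tcp_pos": TCP position; "eef_rot": TCP orientation; "wrist_force": force on the tool from outside, world axes, zero at the start; "torque": the same for the moment, N m; "gripper_width": opening from 0.0 (shut) to 1.0 (fully open); "grip_force": force on a finger pad.
Only numpy, scipy, OpenCV 4.12 (cv2) and the standard library are available. Lean on these libraries where they do the work, as an engineer would, in place of code of your own. Each camera call takes 0.05 s, during which the arm holds its last target. There are 200 camera calls.

### The job

The guide fence of the slab-cutting board is parked and bolted. Draw its lock bolt all the way out and leave it out, then slide the fence along its rail until its sprung plate rests, lightly pressed in, against the broken praline slab. The slab is brittle and must stay where it lies: do not ram it, push it along or touch it with the arm, leave the jar, the carton and the spatula alone, and let go of everything.

Things in the scene. Friction and masses are not known exactly. Their poses are not given: they have to be found in the camera images.
- board: White cutting board 230 x 460 mm, 20 mm high, fixed to the counter, with a steel rail (30 mm wide and high) along its near long side. Origin at counter height (z up), mid-way along the rail's length; rail centre line at x = -90 mm, white board x = -60 to 170, y = -230 to 230 mm. x points across the board, away from the robot side; the rail runs along y. The fence is parked near the +y end.
- lock (a joint): How far the lock bolt is drawn out (m): 0 fully in (starts 0 to 0.006), 0.036 fully out at its stop. It grows as the bolt is pulled along the board's -x (towards the robot side). Below 0.025 the bolt's nose stands in front of the fence's carriage (2 mm play) and blocks it. Drags with 4 N and stays where it is left.
- lock_grip (a point): Middle of the lock bolt's black upright fin, 70 mm above the counter (axes as the board's). Fin 46 mm long (along x), 14 mm thick (along y), from 47 to 89 mm above the counter, on a steel bolt 90 x 18 mm between guide ribs 44 mm high. Fully in, it is 160 mm in front of the board's origin, and 41 mm nearer the -y end than the parked fence's grip.
- fence (a joint): How far the fence has slid (m): 0 parked, up to 0.24. It grows along the board's -y, towards the slab. It drags on its rail with about 3 N, steady along the way, and stays where it is left. When parked, its plate is at least 60 mm from the slab.
- fence_grip (a point): Middle of the fence's black upright grip, 78 mm above the counter (axes as the board's). Grip 50 mm long (along x), 20 mm thick (along y), from 50 to 100 mm above the counter, on a steel carriage 70 x 60 mm riding on the rail, 50 mm high. From the carriage an aluminium bar 14 mm thick, 51 mm high, reaches across the white board along +x.
- plate: Sprung steel touch plate on the slab side (-y) of the fence's bar, 180 mm long (along x), 26 mm high, 4 mm thick. Origin at the middle of its slab-side face, 37 mm above the counter; at rest that face is 16 mm to the -y side of the grip's middle. It yields up to 7 mm into the fence (+y): 1 N starts it, 5.2 N presses it fully in, then it is solid.
- slab: Loose broken slab of dark nut praline, about 1.5 kg, 34 mm thick (nuts 8 mm higher), lying on the white board, turned any way. Origin on its underside, inside its irregular outline: its outermost point towards a given side lies 55 to 100 mm from the origin, depending on how it is turned. It begins to slide when pushed with some 6 to 12 N.
- jar: Bystander: jar with a steel cap, 72 mm across, 110 mm high, origin at its underside. Stands off one end of the rail.
- carton: Bystander: closed carton, 80 x 100 x 60 mm, origin at its underside. Stands off the other end of the rail.
- spatula: Bystander: spatula 240 mm long lying on the counter in front of the rail, roughly along it; origin underneath it.
Things that resemble listed ones, but are neither listed nor needed, are in the scene too. Of the things that look like the slab, the largest one is meant.

How it is judged:
By the outcome, as a careful person would: the job done as asked, in the order asked, and still so for the second after the job is handed in, with the robot touching nothing.
It also fails if it takes over 61 s, if anything falls off the work surface, if the arm or the gripper's body presses on something with over 40 N, if the wrist force passes 120 N, or if a joint passes its speed limit or range.

## Working session

There is one attempt and no reset: what is moved stays moved. The work goes in short steps, Python scripts to look and compute and a shell command to move; the robot and the scene stay as the last step left them, time stands still between calls to the robot, and variables do not carry over. Pictures are saved under pics/ and viewed, at most 12 in all, crops included, and the job is handed in when it is done.

```bash
mkdir -p pics; cat > h.py <<'E'
import numpy as np, cv2
from scipy.spatial.transform import Rotation as R
from plant import get_obs, camera, get_calibration, close_job
def snap(n,f):
    im=camera(n); cv2.imwrite('pics/'+f,im[:,:,::-1]); return im
def cal(n):
    c=get_calibration(n); q=c['orientation']
    return np.array(c['K']),np.array(c['eye']),R.from_quat([q[1],q[2],q[3],q[0]]).as_matrix()
def px(n,u,v,z):
    K,e,M=cal(n); d=M@np.linalg.inv(K)@[u,v,1]; return e+d*(z-e[2])/d[2]
def proj(n,p):
    K,e,M=cal(n); c=K@(M.T@(np.array(p)-e)); return c[:2]/c[2]
E
python3 - <<'E'
from h import *
snap('top','t0.png');snap('side','s0.png')
for n in('top','side'):print(get_calibration(n))
print(get_obs())
E
```

```text
{'K': array([[553.71550043,   0.        , 326.0212665 ],
       [  0.        , 553.71550043, 241.27014818],
       [  0.        ,   0.        ,   1.        ]]), 'eye': array([ 273.70564556,  -10.16645125, 1459.71564351]), 'orientation': array([-0.06423344,  0.71417066, -0.69322096,  0.072657  ])}
{'K': array([[596.64710895,   0.        , 326.31916465],
       [  0.        , 596.64710895, 233.26764883],
       [  0.        ,   0.        ,   1.        ]]), 'eye': array([ 279.98103532,  818.59051118, 1017.39737998]), 'orientation': array([ 0.05250086, -0.15826094,  0.91705583, -0.36222332])}
{'t': 0.1, 'qpos': array([-1.30560040e+00,  3.00413627e-01,  1.52148563e+00, -6.02985979e-06,
        1.32066964e+00, -6.65598520e-02]), 'joint_velocities': array([-3.23675340e-04,  1.31455493e-04, -2.44348870e-03, -3.92901302e-04,
       -8.10468258e-06, -3.82994654e-04]), 'joint_efforts': array([ 1.53538567e-03, -5.32643974e+01, -3.53280723e+01,  7.09672831e-02,
        2.35823379e-02, -8.13654287e-05]), 'tcp_pos': array([ 179.09204457, -519.77777114,  184.65823618]), 'eef_rot': array([-4.85423602e-04,  9.86273539e-01,  1.65118951e-01, -5.13056755e-05]), 'wrist_force': array([ 0.26410002, -0.09996503,  0.6473215 ]), 'torque': array([ 0.05731299,  0.06495276, -0.0184435 ]), 'grip_force': 0.0, 'gripper_width': 1.0031780565374986}
```

View pics/t0.png

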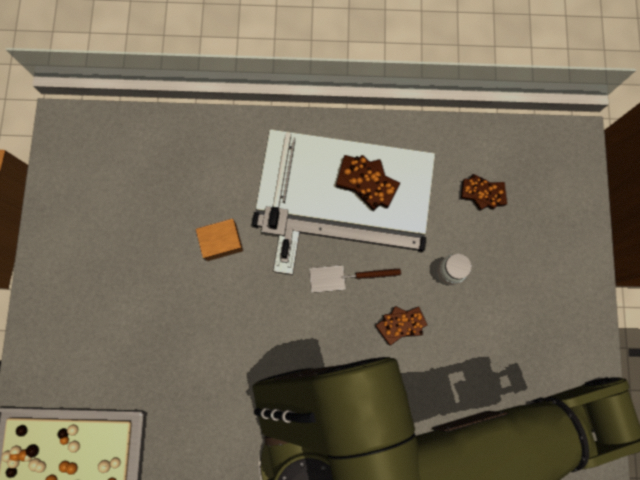

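View pics/s0.png

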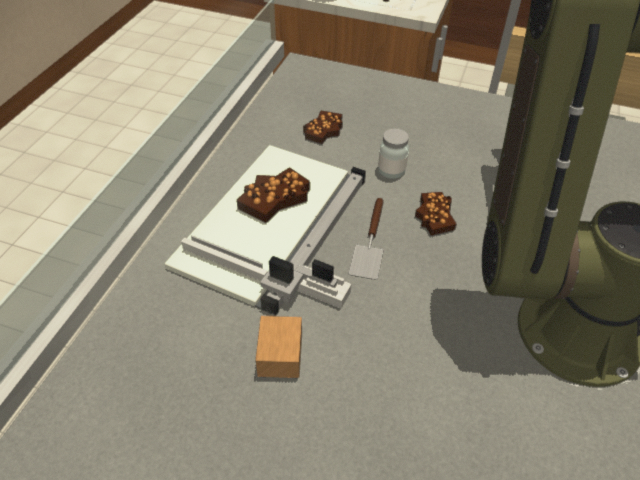

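The top view shows the board at about (345,185), the fence grip at (273,217), the lock fin at (285,249), the carton at (219,239), the jar at (457,268) and the spatula at (355,275). The slab could be (367,181), (484,192) or (402,324). The one at (367,181) is the largest and the only one lying on the white board, so it fits. I'll confirm that in an enlarged crop.

```bash
python3 - <<'E'
from h import *
a=cv2.imread('pics/t0.png')[120:285,245:445]; cv2.imwrite('pics/t0c.png',cv2.resize(a,None,fx=3.6,fy=3.6,interpolation=cv2.INTER_CUBIC))
a=cv2.imread('pics/s0.png')[140:330,160:400]; cv2.imwrite('pics/s0c.png',cv2.resize(a,None,fx=3,fy=3,interpolation=cv2.INTER_CUBIC))
E
```

```text
(no output)
```

View pics/t0c.png

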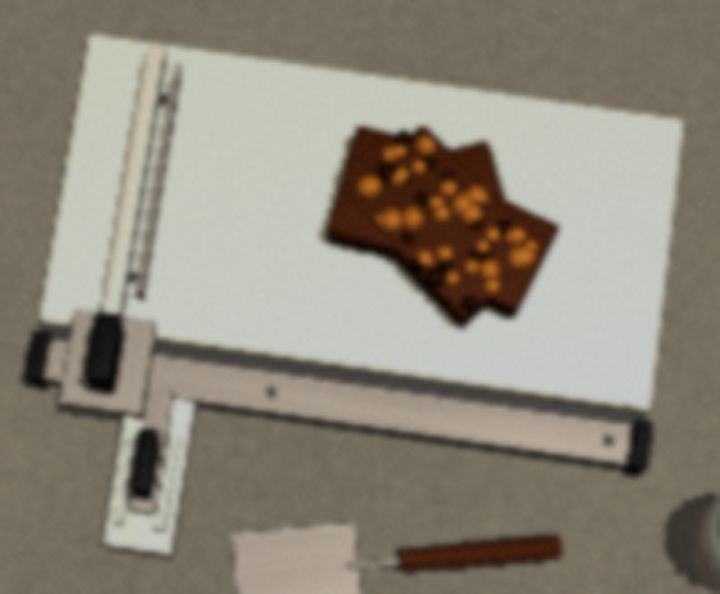

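View pics/s0c.png

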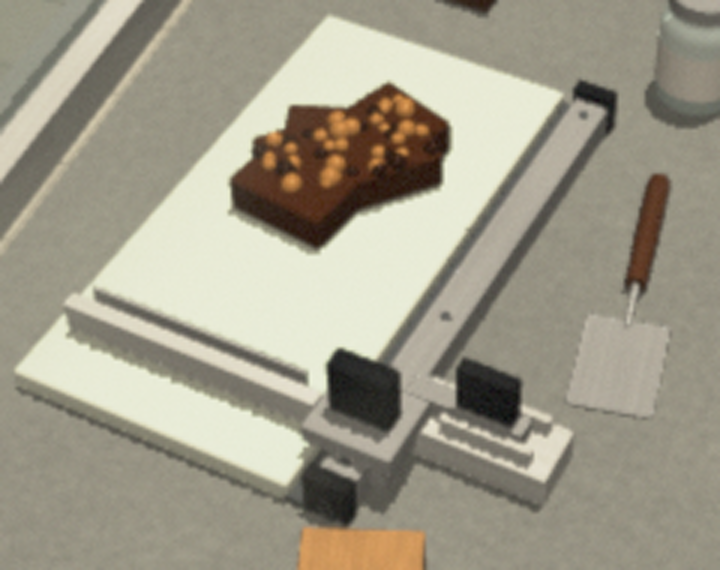

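The crops confirm that the slab is the broken piece on the board. Its +y-most corner is at crop (328,233). Next I'll fit the board pose.

```bash
cat > m.py <<'E'
from h import *
from scipy.optimize import least_squares
T=lambda x,y:(245+x/3.6-.36,120+y/3.6-.36)
S=lambda x,y:(160+x/3-.33,140+y/3-.33)
# name: board pts
obs=[('top',T(90,35),(170,230,20)),('top',T(683,120),(170,-230,20)),('top',T(650,408),(-60,-230,20)),
('side',S(330,15),(170,-230,20)),('side',S(562,95),(-60,-230,20)),('side',S(17,372),(170,230,20))]
def b2w(p,q):
    c,s=np.cos(p[2]),np.sin(p[2]); return [p[0]+c*q[0]-s*q[1],p[1]+s*q[0]+c*q[1],q[2]]
f=lambda p:np.concatenate([proj(n,b2w(p,q))-u for n,u,q in obs])
r=least_squares(f,[450,50,0]); p=r.x
def w2b(w):
    c,s=np.cos(p[2]),np.sin(p[2]); d=np.array(w[:2])-p[:2]; return np.array([c*d[0]+s*d[1],-s*d[0]+c*d[1]])
E
python3 - <<'E'
from m import *
print(p,np.degrees(p[2]),f(p).round(1))
for l,n,u,z in [('fence','top',T(104,348),100),('fence s','side',S(364,370),100),('lock','top',T(145,458),89),('slabA','top',T(330,230),54),('slabB','top',T(360,127),54),('slabA s','side',S(318,234),54),('slabB side','side',S(233,183),54),('railend','top',T(640,445),45)]:
    w=px(n,*u,z); print(l,w.round(1),w2b(w).round(1))
o=get_obs();q=o['eef_rot'];print(R.from_quat([*q[1:],q[0]]).as_matrix().round(3))
E
```

```text
[ 6.71493816e+02 -6.64243437e+01 -1.13857785e-01] -6.523570534658776 [-0.7 -0.3  0.3 -0.5  0.5  0.6 -0.5 -0.1  1.5 -0.7 -0.9  0.4]
fence [600.9 111.5 100. ] [-90.3 168.8]
fence s [602.9 115.  100. ] [-88.8 172.5]
lock [525.5  80.2  89. ] [-161.7  129.1]
slabA [706.2 -45.8  54. ] [32.2 24.4]
slabB [786.4 -66.1  54. ] [114.1  13.4]
slabA s [701.8 -32.1  54. ] [26.2 37.6]
slabB side [784.8 -60.2  54. ] [111.9  19.1]
railend [ 554.3 -274.7   45. ] [ -92.7 -220.2]
[[ 0.945  0.326 -0.   ]
 [ 0.326 -0.945  0.001]
 [ 0.    -0.001 -1.   ]]
```

```bash
cat > go.py <<'E'
import sys
from m import *
# remaining shift in tool axes to board point (x,y,z of TCP)
o=get_obs();q=o['eef_rot'];M=R.from_quat([*q[1:],q[0]]).as_matrix()
g=b2w(p,[float(a) for a in sys.argv[1:4]])
print('t',o['t'],'tcp board',w2b(o['tcp_pos']).round(1),o['tcp_pos'][2].round(1),'shift',(M.T@(np.array(g)-o['tcp_pos'])).round(1))
c,s=np.cos(p[2]),np.sin(p[2]);B=np.array([[c,-s,0],[s,c,0],[0,0,1]])
W=B@np.diag([1,-1,-1]); print('turn',np.degrees(R.from_matrix(M.T@W).as_rotvec()).round(2),'F board',(B.T@o['wrist_force']).round(2),'grip',o['gripper_width']*94,o['grip_force'],'q',o['qpos'].round(2))
E
python3 -m creep '[[[0,0,0,0,0,6.4,94],[0,0,0,0,0,6.4,94],[0,0,0,0,0,6.4,94],[0,0,0,0,0,6.3,94],[15,-30,0,0,0,0,60],[15,-35,0,0,0,0,60],[15,-35,0,0,0,0,60],[15,-35,0,0,0,0,60],[15,-35,0,0,0,0,60],[15,-35,0,0,0,0,60],[15,-35,0,0,0,0,60],[15,-35,0,0,0,0,60]]]'
python3 go.py -162 129 150
```

```text
t: 1.1
tcp_pos: [329.8, -258.5, 185.1]
eef_rot: [-0.0, 0.998, -0.057, -0.0]
wrist_force: [0.2, -0.6, 0.6]
gripper_width: 0.635
grip_force: 0.0
t 1.1 tcp board [-317.6 -229.7] 185.1 shift [ 155.7 -358.6   35.1]
turn [-0.01  0.    0.02] F board [ 0.29 -0.57  0.65] grip 59.67438985906295 0.0 q [-0.75  0.    1.86  0.    1.28  0.93]
```

```bash
python3 -m creep '[[[13,-32,0,0,0,0,50],[14,-33,0,0,0,0,50],[14,-33,0,0,0,0,50],[14,-33,0,0,0,0,50],[14,-33,0,0,0,0,50],[14,-33,0,0,0,0,50],[14,-33,0,0,0,0,50],[14,-33,0,0,0,0,50],[14,-33,0,0,0,0,50],[14,-32,10,0,0,0,50],[12,-21,10,0,0,0,50],[5,-10,15,0,0,0,50]]]'
python3 -m creep '[[[0,0,0,0,0,0,50],[0,0,0,0,0,0,50]]]' >/dev/null
python3 go.py -162 129 55
python3 - <<'E'
from h import *
a=snap('side','s1.png')[140:330,160:400]; cv2.imwrite('pics/s1c.png',cv2.resize(a[:,:,::-1],None,fx=3,fy=3,interpolation=cv2.INTER_CUBIC))
E
```

```text
t: 2.1
tcp_pos: [526.4, 81.3, 149.9]
eef_rot: [-0.0, 0.998, -0.056, 0.001]
wrist_force: [-0.4, 0.9, 0.4]
gripper_width: 0.534
grip_force: 0.0
t 2.2667 tcp board [-162.6  127.5] 149.5 shift [ 0.8 -1.6 94.5]
turn [0.03 0.13 0.08] F board [ 0.22 -0.77  0.5 ] grip 49.683693567610604 0.0 q [ 0.08  0.29  1.62 -0.    1.23  1.76]
```

View pics/s1c.png

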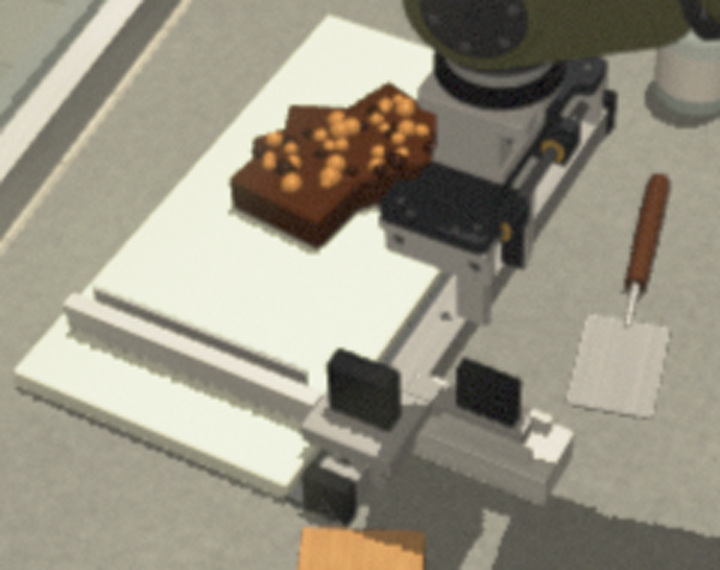

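The side view shows the hand above the lock, with the near fingertip at crop (485,320) and the fin at (490,390). The path down is clear.

```bash
python3 -m creep '[[[0,-1,20,0,0,0,50],[0,0,20,0,0,0,50],[0,0,20,0,0,0,50],[0,0,15,0,0,0,50],[0,0,12,0,0,0,50],[0,0,7,0,0,0,50],[0,0,0,0,0,0,50],[0,0,0,0,0,0,50]]]'
python3 go.py -162 129 55; python3 - <<'E'
from m import *
a=snap('side','s2.png')[190:310,240:380]; cv2.imwrite('pics/s2c.png',cv2.resize(a[:,:,::-1],None,fx=4.5,fy=4.5,interpolation=cv2.INTER_CUBIC))
E
```

```text
t: 2.98
tcp_pos: [525.4, 79.2, 57.1]
eef_rot: [-0.0, 0.998, -0.057, 0.0]
wrist_force: [1.0, -0.5, 0.3]
gripper_width: 0.531
grip_force: 0.0
t 2.9833 tcp board [-161.7  128.1] 57.1 shift [-0.3 -0.9  2.1]
turn [-0.01 -0.05 -0.01] F board [ 1.02 -0.41  0.28] grip 49.95816812922546 0.0 q [ 0.08  0.4   1.7  -0.    1.03  1.77]
```

View pics/s2c.png

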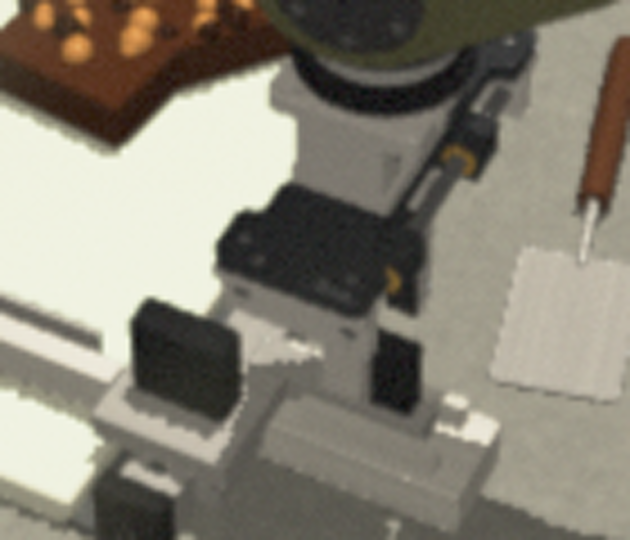

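The near finger is alongside the fin at crop (395,370) and overlaps it. I'll close on the fin.

```bash
python3 -m creep '[[[0,-1,0,0,0,0,30],[0,0,0,0,0,0,20],[0,0,0,0,0,0,8],[0,0,0,0,0,0,8],[0,0,0,0,0,0,8],[0,0,0,0,0,0,8],[0,0,0,0,0,0,8]]]'
python3 go.py -198 129 57
```

```text
t: 3.62
tcp_pos: [525.2, 80.6, 56.2]
eef_rot: [0.0, 0.998, -0.057, -0.0]
wrist_force: [-1.1, -0.8, 0.8]
gripper_width: 0.145
grip_force: 30.0
t 3.6167 tcp board [-162.   129.4] 56.2 shift [-36.    0.4  -0.8]
turn [0.02 0.   0.03] F board [-0.97 -0.96  0.81] grip 13.658978853424394 29.99869018793106 q [ 0.08  0.4   1.7  -0.    1.03  1.77]
```

Gripped at 13.7 mm, which matches the fin's thickness. Pulling along tool -x.

```bash
python3 -m creep '[[[-3,0,0,0,0,0,8],[-5,0,0,0,0,0,8],[-5,0,0,0,0,0,8],[-5,0,0,0,0,0,8],[-5,0,0,0,0,0,8],[-4,0,0,0,0,0,8],[-3,0,0,0,0,0,8],[-2,0,0,0,0,0,8],[0,0,0,0,0,0,8],[0,0,0,0,0,0,8]]]'
python3 go.py -198 129 57
```

```text
t: 4.45
tcp_pos: [493.4, 84.4, 56.2]
eef_rot: [-0.0, 0.998, -0.057, 0.0]
wrist_force: [3.4, -2.4, -1.1]
gripper_width: 0.145
grip_force: 30.0
t 4.45 tcp board [-194.1  129.6] 56.2 shift [-3.9  0.6 -0.8]
turn [-0.   -0.01  0.03] F board [ 3.67 -1.98 -1.12] grip 13.674575401884047 29.998425543308258 q [0.1  0.34 1.79 0.   1.01 1.78]
```

```bash
for i in 1 2 3; do python3 -m creep '[[[-1,0,0,0,0,0,8],[-1,0,0,0,0,0,8],[0,0,0,0,0,0,8]]]' >/dev/null; python3 go.py -198 129 57; done
```

```text
t 4.7 tcp board [-194.1  129.6] 56.3 shift [-3.9  0.6 -0.7]
turn [-0.03 -0.27  0.03] F board [ 18.94  -1.58 -11.11] grip 13.853227006366685 29.995596706867218 q [ 0.1   0.34  1.79 -0.    1.    1.78]
t 4.95 tcp board [-194.6  129.6] 56.5 shift [-3.4  0.6 -0.6]
turn [-0.05 -0.48  0.02] F board [ 30.17  -0.83 -20.43] grip 13.893311637576552 29.982389509677887 q [ 0.1   0.34  1.8  -0.    1.    1.78]
t 5.2 tcp board [-196.1  129.6] 56.6 shift [-1.9  0.6 -0.4]
turn [-0.05 -0.54  0.02] F board [ 31.61  -1.11 -20.03] grip 13.533574643054479 29.9907186627388 q [ 0.1   0.33  1.8  -0.    1.    1.78]
```

The stop is reached: the force rose past 30 N after about 32 mm, plus the initial offset. I'll ease off, release and lift.

```bash
python3 -m creep '[[[3,0,0,0,0,0,8],[0,0,0,0,0,0,30],[0,0,0,0,0,0,50],[0,0,0,0,0,0,50],[0,0,-15,0,0,0,50],[0,0,-30,0,0,0,50],[0,0,-30,0,0,0,50],[0,0,-25,0,0,0,60],[0,0,0,0,0,0,60]]]'
python3 go.py -90 170 150
python3 - <<'E'
from m import *
a=snap('side','s3.png')[190:310,240:380]; cv2.imwrite('pics/s3c.png',cv2.resize(a[:,:,::-1],None,fx=4.5,fy=4.5,interpolation=cv2.INTER_CUBIC))
for x in (-160,-196): print(x,(proj('side',b2w(p,[x,129,89]))-[240,190])*4.5)
E
```

```text
t: 5.95
tcp_pos: [492.0, 85.1, 160.9]
eef_rot: [-0.001, 0.998, -0.056, 0.003]
wrist_force: [0.0, 0.9, 1.3]
gripper_width: 0.624
grip_force: 0.0
t 5.95 tcp board [-195.6  130.1] 160.9 shift [105.5 -39.8  11.6]
turn [-0.09 -0.37  0.05] F board [-0.06  0.87  1.27] grip 58.688787469545744 0.0 q [0.1  0.21 1.7  0.   1.23 1.78]
-160 [370.69868505 332.31142165]
-196 [443.11493157 359.95523913]
```

View pics/s3c.png

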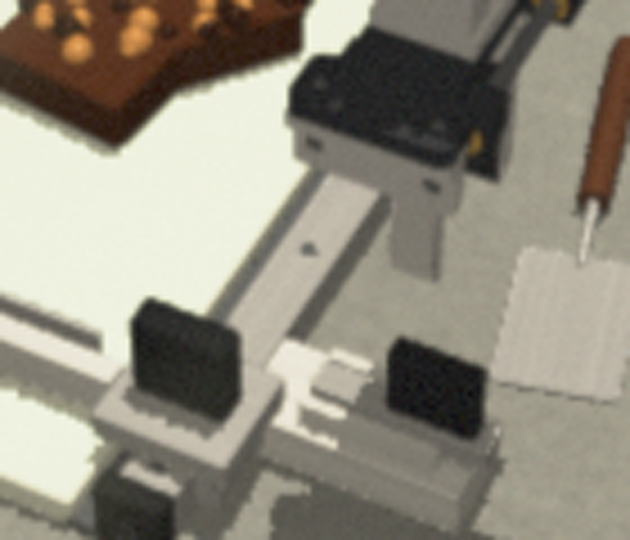

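The fin's top is now at crop (437,355), where the fully-out position projects to (443,360). The bolt is out. Next is the fence grip.

```bash
python3 -m creep '[[[20,-8,0,0,0,0,60],[30,-12,0,0,0,0,60],[30,-12,0,0,0,0,60],[20,-8,5,0,0,0,60],[6,0,20,0,0,0,60],[0,0,20,0,0,0,60],[0,0,20,0,0,0,60],[0,0,18,0,0,0,60],[0,0,13,0,0,0,60],[0,0,0,0,0,0,60],[0,0,0,0,0,0,60]]]'
python3 go.py -90 170 62
```

```text
t: 6.92
tcp_pos: [599.9, 112.5, 59.6]
eef_rot: [0.0, 0.998, -0.057, -0.001]
wrist_force: [-0.2, -0.0, 0.4]
gripper_width: 0.64
grip_force: 0.0
t 6.9167 tcp board [-91.5 169.6] 59.6 shift [ 1.5 -0.4 -2.4]
turn [0.02 0.09 0.04] F board [-0.17 -0.04  0.38] grip 60.19874004103855 0.0 q [0.13 0.56 1.46 0.   1.12 1.81]
```

```bash
python3 -m creep '[[[0,0,0,0,0,0,40],[0,0,0,0,0,0,25],[0,0,0,0,0,0,15],[0,0,0,0,0,0,15],[0,0,0,0,0,0,15],[0,0,0,0,0,0,15],[0,0,0,0,0,0,15]]]'
python3 go.py -90 170 60
python3 -m creep '[[[0,2,0,0,0,0,15],[0,5,0,0,0,0,15],[0,8,0,0,0,0,15],[0,8,0,0,0,0,15],[0,8,0,0,0,0,15],[0,8,0,0,0,0,15],[0,8,0,0,0,0,15],[0,5,0,0,0,0,15],[0,2,0,0,0,0,15],[0,0,0,0,0,0,15]]]' >/dev/null
python3 go.py -90 100 60
python3 -m creep '[[[0,2,0,0,0,0,15],[0,5,0,0,0,0,15],[0,8,0,0,0,0,15],[0,8,0,0,0,0,15],[0,5,0,0,0,0,15],[0,2,0,0,0,0,15],[0,0,0,0,0,0,15],[0,0,0,0,0,0,15]]]' >/dev/null
python3 go.py -90 42 60
python3 - <<'E'
from h import *
a=snap('top','t4.png')[130:250,265:425]; cv2.imwrite('pics/t4c.png',cv2.resize(a[:,:,::-1],None,fx=5,fy=5,interpolation=cv2.INTER_CUBIC))
E
```

```text
t: 7.5
tcp_pos: [600.4, 112.5, 60.4]
eef_rot: [-0.0, 0.998, -0.057, 0.0]
wrist_force: [-0.3, -0.6, 1.1]
gripper_width: 0.212
grip_force: 30.0
t 7.5 tcp board [-91.  169.7] 60.4 shift [ 1.  -0.3  0.4]
turn [-0.01 -0.02  0.03] F board [-0.19 -0.66  1.08] grip 19.956847999069 29.99928206205368 q [0.13 0.56 1.46 0.   1.12 1.81]
t 8.3333 tcp board [-91.2 114.1] 60.3 shift [ 1.2 14.1  0.3]
turn [ 0.04  0.04 -0.02] F board [-5.28 -1.26  6.25] grip 19.88123374779604 29.998961985111237 q [ 0.04  0.53  1.51 -0.    1.11  1.72]
t 9.0 tcp board [-91.4  84.1] 60.3 shift [ 1.4 42.1  0.3]
turn [ 0.07  0.06 -0.01] F board [-5.65 -2.98  6.6 ] grip 19.64879464114713 30.001410841941833 q [-0.01  0.52  1.52 -0.    1.1   1.67]
```

View pics/t4c.png

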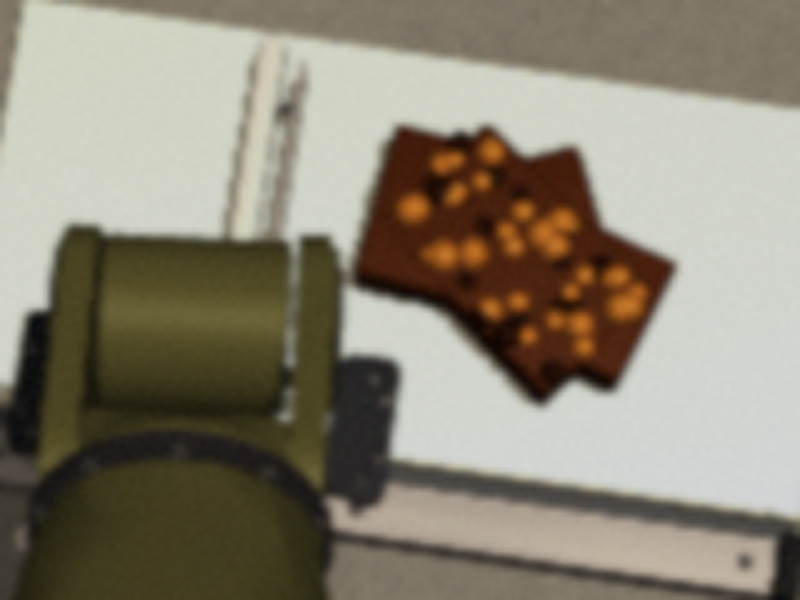

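The fence slides freely. The plate's edge is at crop (300,70)–(280,240), and the slab's nearest corner is at (358,272). I'll work out the gap and compare it in both views.

```bash
python3 - <<'E'
from m import *
U=lambda x,y:(265+x/5-.4,130+y/5-.4)
for l,n,u,z in [('A top','top',U(358,270),54),('B','top',U(400,127),54),('A bottom side','side',S(318,249),20),('A bot s3','side',(240+113/4.5-.4,190+152/4.5-.4),20),('A bot top view','top',T(327,241),20),('plate far top','top',U(304,65),50)]:
    print(l,w2b(px(n,*u,z)).round(1))
E
python3 -m creep '[[[0,2,0,0,0,0,15],[0,5,0,0,0,0,15],[0,7,0,0,0,0,15],[0,7,0,0,0,0,15],[0,5,0,0,0,0,15],[0,3,0,0,0,0,15],[0,1,0,0,0,0,15],[0,0,0,0,0,0,15],[0,0,0,0,0,0,15]]]' >/dev/null
python3 go.py -90 42 60
python3 - <<'E'
from h import *
a=snap('side','s5.png')[170:290,220:380]; cv2.imwrite('pics/s5c.png',cv2.resize(a[:,:,::-1],None,fx=5,fy=5,interpolation=cv2.INTER_CUBIC))
E
```

```text
A top [31.9 24.7]
B [113.9  13.5]
A bottom side [36.4 23.5]
A bot s3 [37.2 26.5]
A bot top view [33.8 25.8]
plate far top [142.5  69.3]
t 9.8 tcp board [-91.5  54.4] 60.3 shift [ 1.5 12.4  0.3]
turn [0.04 0.08 0.  ] F board [-6.92 -1.36  7.39] grip 19.52346367216827 30.00024139881134 q [-0.07  0.51  1.54 -0.    1.1   1.62]
```

View pics/s5c.png

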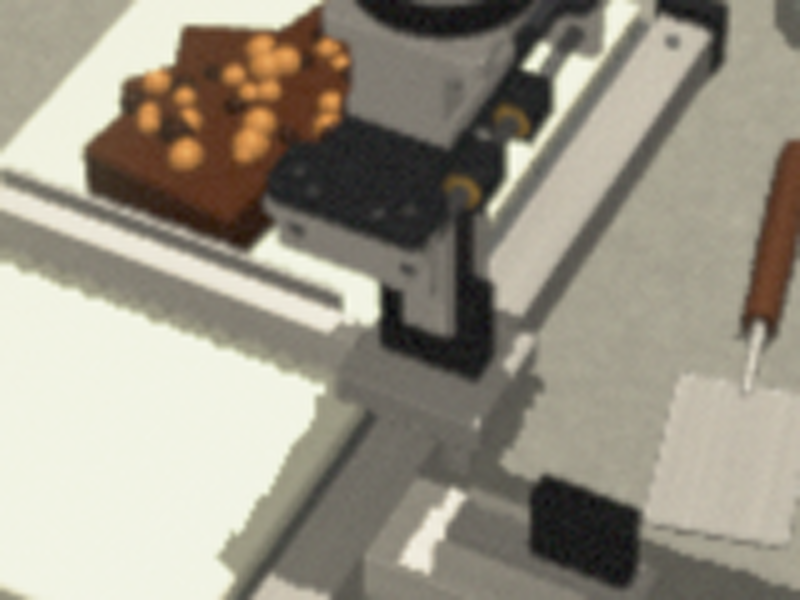

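Gap is roughly 13 mm, as the face is at y≈38 and the slab at ≈25. I'll approach, then feel for contact.

```bash
g(){ python3 go.py -90 40 60 | grep -oE 'board \[.*\] 6|F board \[.*\] g' | tr '\n' ' '; echo; }
python3 -m creep '[[[0,2,0,0,0,0,15],[0,3,0,0,0,0,15],[0,1,0,0,0,0,15],[0,1,0,0,0,0,15]]]' >/dev/null; g
for i in 1 2 3 4 5 6 7 8; do python3 -m creep '[[[0,0.5,0,0,0,0,15],[0,0.5,0,0,0,0,15]]]' >/dev/null; g; done
```

```text
board [-91.6  47.9] 6 F board [-7.03  2.06  7.  ] g 
board [-91.6  46.9] 6 F board [-6.9   2.95  7.94] g 
board [-91.6  46. ] 6 F board [-6.54  3.15  6.71] g 
board [-91.6  44.9] 6 F board [-6.53  3.17  7.45] g 
board [-91.6  43.9] 6 F board [-6.57  3.31  7.95] g 
board [-91.6  43. ] 6 F board [-6.76  3.69  6.66] g 
board [-91.6  42.2] 6 F board [-6.49  4.59  6.51] g 
board [-91.6  41.2] 6 F board [-6.96  5.19  7.02] g 
board [-91.6  40.3] 6 F board [-7.66  6.47  7.34] g
```

Contact came at y≈42.8. The extra force is now 2.5–3 N, which puts the plate about 2.5 mm in, below both the slab's slide force and the fence drag. Stopping, releasing and lifting.

```bash
python3 -m creep '[[[0,0,0,0,0,0,15],[0,0,0,0,0,0,15],[0,0,0,0,0,0,15]]]'|grep force; python3 go.py -90 40 60
python3 -m creep '[[[0,0,0,0,0,0,30],[0,0,0,0,0,0,46],[0,0,0,0,0,0,46],[0,0,-10,0,0,0,46],[0,0,-20,0,0,0,46],[0,0,-30,0,0,0,46],[0,0,-30,0,0,0,46],[0,0,-30,0,0,0,46],[-30,0,-10,0,0,0,46],[-35,0,0,0,0,0,46],[-35,0,0,0,0,0,46],[-35,0,0,0,0,0,46]]]'
python3 -m creep '[[[-35,0,0,0,0,0,46],[-35,0,0,0,0,0,46],[-10,0,0,0,0,0,46],[0,0,0,0,0,0,46],[0,0,0,0,0,0,46]]]'
python3 - <<'E'
from h import *
a=snap('side','s6.png')[120:270,215:415]; b=snap('top','t6.png')[120:285,245:445]
r=lambda i:cv2.resize(i[:,:,::-1],(400,330) ,interpolation=cv2.INTER_CUBIC)
cv2.imwrite('pics/c6.png',np.hstack([cv2.resize(a[:,:,::-1],(400,300),interpolation=2)[:300],r(b)[:300]]))
E
```

```text
wrist_force: [-6.1, 5.7, 7.4]
grip_force: 30.0
t 11.7667 tcp board [-91.6  40.3] 60.3 shift [1.6 0.3 0.3]
turn [-0.02  0.08  0.02] F board [-6.66  4.97  7.39] grip 19.98726442558278 29.999729096889496 q [-0.09  0.51  1.54  0.    1.1   1.59]
t: 12.77
tcp_pos: [450.0, -0.5, 190.6]
eef_rot: [0.0, 0.998, -0.057, 0.0]
wrist_force: [-0.2, -0.1, 0.1]
gripper_width: 0.493
grip_force: 0.0
t: 13.18
tcp_pos: [372.9, 8.4, 191.1]
eef_rot: [0.0, 0.998, -0.057, 0.001]
wrist_force: [-0.4, 0.2, -0.4]
gripper_width: 0.489
grip_force: 0.0
```

View pics/c6.png

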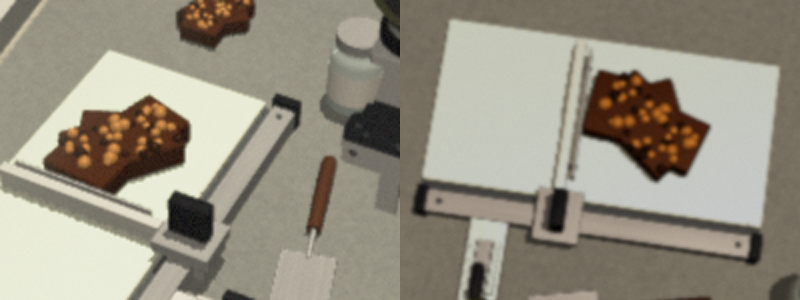

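In both views the plate lies against the slab's corner (right panel at (583,135)), the bolt is out, and the hand is clear. As a last check I'll measure the slab's shift and the fence position numerically.

```bash
python3 - <<'E'
from m import *
for v,(y0,y1,x0,x1) in {'t':(150,215,342,405),'s':(168,212,245,312)}.items():
    a,b=[cv2.cvtColor(cv2.imread(f'pics/{v}{k}.png'),6).astype(np.float32)[y0:y1,x0:x1] for k in(0,6)]
    print(v,cv2.phaseCorrelate(a,b,cv2.createHanningWindow(a.shape[::-1],cv2.CV_32F)))
# fence: dark grip blob centre in top view
im=cv2.imread('pics/t6.png');u,v=proj('top',b2w(p,[-90,40.3,100])).round().astype(int)
m=(im[v-16:v+17,u-9:u+10].max(2)<55);ys,xs=np.nonzero(m);print(w2b(px('top',u-9+xs.mean(),v-16+ys.mean(),100)))
E
```

```text
t ((-0.04932055294276694, 0.008926527591697209), 0.9305723541312747)
s ((0.025786424028872545, 0.46148026247272966), 0.9653760374328236)
[-94.54946916  42.11610163]
```

```bash
python3 - <<'E'
from m import *
im6=cv2.imread('pics/t6.png');im0=cv2.imread('pics/t0.png')
for im,y in((im0,169.7),(im6,40.3)):
    u,v=proj('top',b2w(p,[-90,y,100])).round().astype(int)
    for th in(45,55,65):
        ys,xs=np.nonzero(im[v-13:v+14,u-8:u+9].max(2)<th);print(y,th,w2b(px('top',u-8+xs.mean(),v-13+ys.mean(),100)).round(1))
s=[cv2.imread(f'pics/s{k}.png') for k in(3,6)]
a,b=[cv2.cvtColor(i,6).astype(np.float32)[168:200,265:312] for i in s[0:1]+s[1:]]
a0=cv2.cvtColor(cv2.imread('pics/s0.png'),6).astype(np.float32)[168:200,265:312]
print(cv2.phaseCorrelate(a0,b,cv2.createHanningWindow(a.shape[::-1],cv2.CV_32F)))
# plate gap to bar in side view: plate shows separate; crop
a=s[1][160:240,210:310];cv2.imwrite('pics/s6z.png',cv2.resize(a,None,fx=7,fy=7,interpolation=2))
E
```

```text
169.7 45 [-94.4 168.5]
169.7 55 [-94.  168.5]
169.7 65 [-93.8 168.4]
40.3 45 [-94.5  41.7]
40.3 55 [-94.5  42.1]
40.3 65 [-94.4  42. ]
((0.1052979183345144, -0.028790729435502982), 0.9573343976711234)
```

View pics/s6z.png

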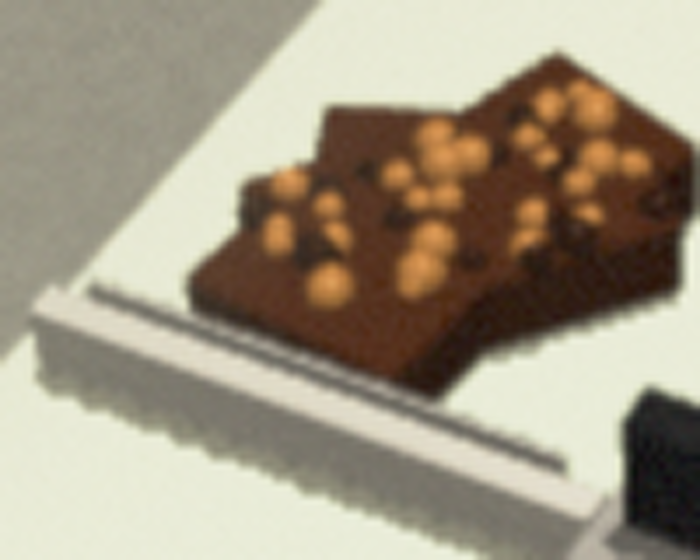

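Slab shift is ≈0 in both views. I'll check how far the plate is pressed in by comparing averaged bar-to-plate profiles before and after.

```bash
python3 - <<'E'
from m import *
def prof(v,f,g,xs):
    im=cv2.cvtColor(cv2.imread(f'pics/{f}.png'),6).astype(np.float32)
    ys=np.arange(14,-25,-1.)
    P=np.array([[proj(v,b2w(p,[x,g+y,50])) for x in xs] for y in ys],np.float32)
    return ys,cv2.remap(im,P[...,0],P[...,1],cv2.INTER_CUBIC).mean(1)
X=np.arange(-5,20,2.) # plate span clear of the slab corner
for v,L in(('side',(('s0',169.7),('s5',54.4),('s6',40.3))),('top',(('t0',169.7),('t6',40.3)))):
    for f,g in L:
        y,r=prof(v,f,g,X); print(f,*r.astype(int))
print(y.astype(int))
E
```

```text
s0 115 118 128 148 173 195 209 216 218 218 219 219 219 219 218 211 193 167 140 117 100 91 89 90 96 109 130 152 171 187 202 216 225 230 232 232 232 232 232
s5 127 130 140 158 181 203 218 226 230 230 231 231 231 232 231 226 214 193 167 141 121 108 101 100 105 118 138 161 181 195 205 212 217 219 220 220 220 219 218
s6 116 119 128 144 164 185 201 211 217 218 219 219 219 220 219 213 199 177 152 129 112 105 111 127 147 165 178 187 194 199 201 201 201 201 200 199 197 197 196
t0 175 167 162 162 167 174 183 188 192 194 195 195 192 187 177 164 151 143 141 146 155 163 166 163 155 144 135 127 121 119 121 130 143 159 174 186 193 197 198
t6 149 141 139 146 157 170 180 188 193 195 196 196 195 191 184 174 161 146 131 119 113 112 117 124 133 142 152 162 171 180 187 192 195 197 197 197 196 196 196
[ 14  13  12  11  10   9   8   7   6   5   4   3   2   1   0  -1  -2  -3
  -4  -5  -6  -7  -8  -9 -10 -11 -12 -13 -14 -15 -16 -17 -18 -19 -20 -21
 -22 -23 -24]
```

The fence hasn't moved since release (bar edge unchanged within 0.5 mm), and the plate is pressed in about 2.5 mm. Handing in.

```bash
python3 -c "
from plant import close_job; print(close_job())"
```

```text
the job is handed in; nothing more can be done
None
```

The job is handed in: the lock bolt is fully out, the fence's plate rests about 2.5 mm pressed in against the slab, the slab has not visibly moved, and the gripper is open and clear of everything.

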